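# Tip the bearing ball out of the tall sample tube over the ledge

### The job

Take the tall square tube and lean it, still mouth up and with its foot on the bench, on the ledge in front of the inspection tray, and let go so that it rests there. Then grip it again in its lower half and finish tipping it over the ledge until the ball has rolled out into the tray, and leave the tube lying over the ledge with its mouth down in the tray. Do not disturb the short tube, the bottle or the steel test block.

Things in the scene. Friction and masses are not known exactly. Their poses are not given: they have to be found in the camera images.
- tube: the tall white plastic square tube, 50 x 50 mm outside and 220 mm tall, walls and floor 4 mm, 250 g or so, open at the top, standing upright on the bench at the start. Origin at the centre of its underside, z along the tube to its mouth, x and y square to its flat sides.
- mouth (a point): centre of the tall tube's open mouth, 220 mm from its foot.
- ball_center (a point): centre of a loose steel bearing ball, 28 mm across and about 90 g, lying on the floor inside the tall tube at the start.
- station: fixed tipping station. Origin on the bench under the middle of the ledge, an aluminium wall 12 mm thick, 150 mm wide along y, 70 mm high with a half-round top of 6 mm radius. x points from the ledge (robot's side) over the grey open tray fixed behind it: x 6 to 236 mm, 150 mm wide, floor top at z = 4 mm, walls 4 mm thick and 45 mm high.
- ledge (a point): middle of the ledge's top line, 70 mm above the bench. The bench before the ledge is clear and grippy: the tube leaned on the ledge about 35 degrees from upright stays put when let go.
- tray (a point): on the tray's floor, 119 mm beyond the ledge.
- short_tube: bystander: a white square tube of the same section (50 x 50 mm) but only 120 mm tall, empty, standing. Origin at the centre of its underside.
- bottle: bystander: round white bottle with a black cap, 60 mm across, 170 mm tall. Origin at the centre of its underside.
- test_block: bystander: flat round steel hardness test block, 64 mm across, 16 mm high. Origin at the centre of its underside.

How it is judged:
On the way, in this order (a step that is already met when the one before it is completed fails the run):
1. the tall tube rests by itself, let go, mouth up, leaning on the ledge (15 to 70 degrees from upright) with its foot on the bench (contact force between each of the fingers, the arm and tube below 0.05 N and angle between tube's own z axis and vertical between 0.26 and 1.22 rad and contact force between tube and station above 0.1 N and height (world z) of tube below 0.05 m and x of tube in the frame of station below 0 m and linear speed of tube below 0.03 m/s), for 0.3 s.
2. gripped in its lower half, the tube is tipped past level, over the ledge (contact force between the fingers and tube above 0.5 N and z of the grasp point in the frame of tube below 0.12 m and angle between tube's own z axis and vertical above 1.6 rad and x of mouth in the frame of station above 0.02 m), for 0.1 s.
At the end, for the whole second after the job is handed in: The ball is on the tray floor, out of the tube; the tube lies at rest and let go over the ledge, axis 95 to 160 degrees from upright, mouth centre inside the tray and under 70 mm up, foot over 50 mm up and on the robot's side of the ledge (at most 20 mm past it) (contact force between each of the fingers, the arm and tube below 0.05 N and angle between tube's own z axis and vertical between 1.66 and 2.8 rad and contact force between tube and station above 0.3 N and x of tube in the frame of station below 0.02 m and z of tube in the frame of station above 0.05 m and x of mouth in the frame of station between 0.02 and 0.25 m and y of mouth in the frame of station between -0.075 and 0.075 m and z of mouth in the frame of station below 0.07 m and x of ball_center in the frame of station between 0.006 and 0.236 m and y of ball_center in the frame of station between -0.075 and 0.075 m and z of ball_center in the frame of station below 0.032 m and z of ball_center in the frame of tube above 0.21 m and linear speed of tube below 0.03 m/s); the robot touches nothing.
It fails at once if the short tube is moved more than 30 mm or tipped over (distance of short_tube from where it was at the start of the episode above 0.03 m or angle between short_tube's own z axis and vertical above 0.5 rad).
It fails at once if the bottle is moved more than 30 mm or tipped over (distance of bottle from where it was at the start of the episode above 0.03 m or angle between bottle's own z axis and vertical above 0.5 rad).
It fails at once if the test block is moved more than 30 mm or tipped over (distance of test_block from where it was at the start of the episode above 0.03 m or angle between test_block's own z axis and vertical above 0.5 rad).
It also fails if it takes over 56 s, if anything falls off the work surface, if the arm or the gripper's body presses on something with over 40 N, if the wrist force passes 120 N, or if a joint passes its speed limit or range.

### The arm

A 6-joint arm with a two-finger parallel gripper is mounted at the origin on the work surface. World frame = base frame: x ahead of the robot, y to its left, z up, the work surface at z = 0. Lengths are in m, angles in rad, forces in N, time in s.
With the tool pointing down it reaches from about 0.25 to 0.775 m from the base axis. Payload 4 kg.
Tool frame: the origin (TCP) lies midway between the tips of the shut fingers; the grasp point (between the pads) lies 19 mm behind it; z points along the fingers, y is the line along which they close (so a half turn about z gives the same grasp; the last joint's range is limited). The gripper opens to 94 mm and grips with 3 to 60 N. Pads are 16 mm wide; open, the fingers measure 119 mm over their backs; the gripper's body (75 mm by 177 mm) begins 78 mm behind the grasp point.
Start: joints at [1.09, 0.087, 1.371, -0, 1.684, -0.103], TCP at [0.203, 0.511, 0.206] pointing down, gripper open.
Joint ranges: [-3.1, 3.1], [-0.76, 2.03], [0.27, 2.55], [-1.08, 4.22], [0.17, 2.65], [-2.57, 2.57]. Speed limits (rad/s): [2.79, 2.79, 3.14, 3.14, 3.14, 3.14].

### API

Orientations are given as a unit quaternion [w, x, y, z].
In Python, from rig import manip gives the robot as it stands.
- The arm moves only by the tool jog_arm, never from a script. Its argument "commands" is a list of rows, each a list of 6 numbers: the shift along the tool's x, y, z in m, then the turn, a rotation vector about the tool's x, y, z in degrees. A call has 1 to 12 rows; each row shifts and turns the commanded pose from where the row before left it, along the tool's axes as they then stand; what a row does not reach is not made up. A row lasts 1/8 s, in which the tool goes at most 62.5 mm and 10.7 degrees, less where a joint would pass 70% of its speed; a pose out of reach is approached as far as the arm can. A call with a gripper value outside its range is refused whole. "claw" is the closure, from -1 (fully open) to 1 (shut), set as the call begins (left out, the last holds). The fingers move at their own pace and stop on an object; the grip force is fixed at half the most. Time passes only in rows, so rows that do not move let the fingers close. It gives the time, the measured TCP pose, the force, the opening and the grip force at its end, in the units of the state.
- manip.read_state(): the state, without advancing time (a new reading comes with each control period).
- manip.snapshot(name): name is "scene" or "top" or "wrist"; returns (picture, depth): 480x640x3 uint8, blue, green, red; 480x640 float32, m along the optical axis (not along the pixel's ray), 0 where there is no reading.
- manip.get_calibration(name): a dict with "intrinsics" (3x3 intrinsics, pixels), "distortion" ([k1, k2, p1, p2, k3] as OpenCV has them; the pictures are not rectified), "xyz" and "rotation" of the camera in the world; the wrist camera has in their place "mount" (4x4, takes a point from camera to tool coordinates, whose origin is the TCP and whose axes are the flange's). Camera axes: x right, y up, looking along -z (the intrinsics and any distortion apply to the point x, -y, -z); pixel columns grow to the right and rows downward; lengths in m; the calibration is good to about 2 mm. A picture is of the moment at which its call begins: read the wrist's pose just before it. get_calibration takes no time and is no camera call.
- manip.hand_in(): hands the job in; it is judged then, once.
The state is a dict: "time": time; "q": joint angles; "joint_vel": joint speeds; "effort": joint torques, N m; "position": TCP position; "tcp_rot": TCP orientation; "force": force on the tool from outside, world axes, zero at the start; "torque": the same for the moment, N m; "width": finger opening in m; "grasp_force": force on a finger pad.
Only numpy, scipy, OpenCV 4.12 (cv2) and the standard library are available. Lean on these libraries where they do the work, as an engineer would, in place of code of your own. Each camera call takes 0.05 s, during which the arm holds its last target. There are 200 camera calls.

## Working session

There is one attempt and no reset: what is moved stays moved. The work goes in short steps, Python scripts to look and compute and a tool call to move; the robot and the scene stay as the last step left them, time stands still between calls to the robot, and variables do not carry over. Pictures are saved under pics/ and viewed, at most 10 in all, crops included, and the job is handed in when it is done.

Besides the shell and the picture viewer there is one more tool, called after "Emit:" as name([rows], argument=value, ...), one row to a line, values as JSON. jog_arm: Moves the arm, as the interface text tells. Its arguments: {"type":"object","properties":{"commands":{"type":"array"},"claw":{"type":"number"}},"required":["commands"]}

```bash
mkdir -p pics; ls; cat > h.py <<'E'
import numpy as np, cv2
from rig import manip
def world(name, depth, cal):
    K=np.array(cal["intrinsics"]);D=np.array(cal["distortion"])
    v,u=np.mgrid[0:480,0:640]
    p=cv2.undistortPoints(np.stack([u,v],-1).reshape(-1,1,2).astype(np.float64),K,D).reshape(480,640,2)
    P=np.stack([p[...,0]*depth,-p[...,1]*depth,-depth],-1)
    R=np.array(cal["rotation"])
    if R.size==4:
        from scipy.spatial.transform import Rotation as Q
        R=Q.from_quat(np.roll(R.ravel(),-1)).as_matrix()
    return P@R.T+np.array(cal["xyz"])
E
python3 - <<'E'
from h import *
ims=[]
for n in("scene","top"):
    i,d=manip.snapshot(n);np.savez(n+"0.npz",i=i,d=d);ims.append(i)
    c=manip.get_calibration(n);print(n,c)
    cv2.imwrite(f"pics/{n}0.png",i)
E
```

```text
pics
scene {'intrinsics': array([[459.28876795,   0.        , 317.63326677],
       [  0.        , 459.28876795, 234.69911294],
       [  0.        ,   0.        ,   1.        ]]), 'distortion': array([-0.047492,  0.      ,  0.      ,  0.      ,  0.      ]), 'xyz': array([ 1.28036391, -0.04701252,  0.9322264 ]), 'rotation': array([0.68973209, 0.25838011, 0.24361444, 0.63100029])}
top {'intrinsics': array([[507.84000566,   0.        , 321.10658991],
       [  0.        , 507.84000566, 234.44074556],
       [  0.        ,   0.        ,   1.        ]]), 'distortion': array([-0.01172106,  0.        ,  0.        ,  0.        ,  0.        ]), 'xyz': array([ 0.47122358, -0.01764828,  1.21376044]), 'rotation': array([ 0.71473863,  0.04072203, -0.03794906, -0.69717306])}
```

View pics/top0.png

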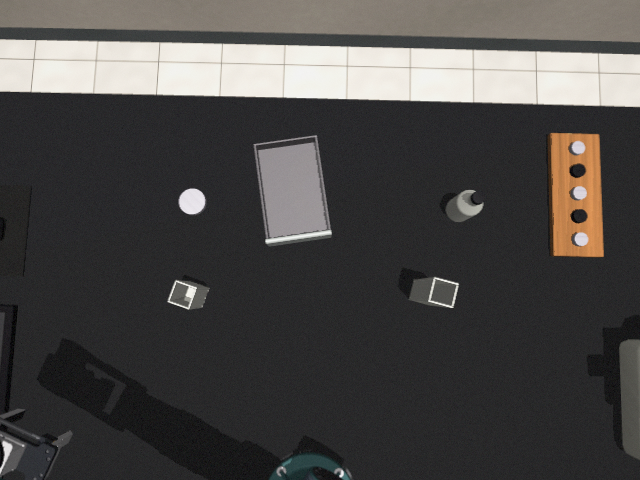

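View pics/scene0.png

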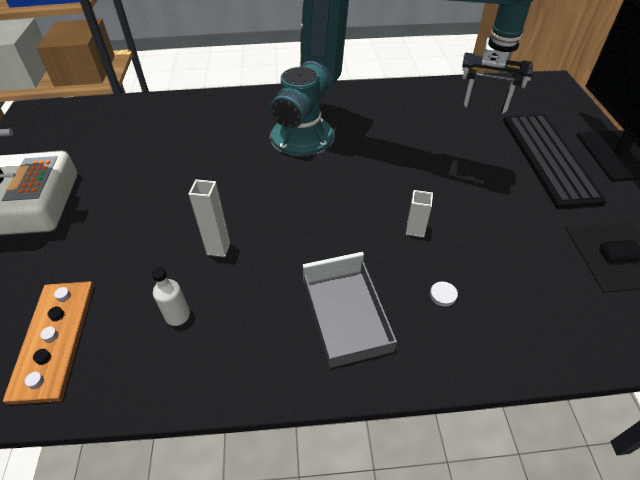

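The top view shows the tall tube's mouth near (443,292), the short tube at (183,293), the bottle at (465,205), the test block at (192,201), and the ledge along (267,241) to (330,235) with the tray above it. Next I measure these with depth.

```bash
cat >> h.py <<'E'
def cloud(n,f):
    z=np.load(f);return z["i"],world(n,z["d"],manip.get_calibration(n)),z["d"]
def rect(P,m):
    r=cv2.minAreaRect(P[m][:,:2].astype(np.float32)*1000);return np.round(r[0],1),np.round(r[1],1),round(r[2],1),int(m.sum())
E
python3 - <<'E'
from h import *
i,P,d=cloud("top","top0.npz")
v,u=np.mgrid[0:480,0:640]
def box(a,b,c,e):return (u>a)&(u<b)&(v>c)&(v<e)&(d>0)
print("bench",np.median(P[box(300,400,320,400)],0))
z=P[...,2]
print("tall",rect(P,box(395,475,265,320)&(z>.205)&(z<.235)), np.median(z[box(395,475,265,320)&(z>.2)]))
print("short",rect(P,box(160,215,270,320)&(z>.108)&(z<.135)))
print("ledge",rect(P,box(250,345,220,255)&(z>.058)&(z<.08)),z[box(250,345,220,255)].max())
print("tray+ledge",rect(P,box(240,345,125,255)&(z>.035)&(z<.055)))
print("bottle",np.median(P[box(468,485,190,206)&(z>.16)],0))
print("block",rect(P,box(170,215,180,222)&(z>.011)))
# mask-based rim by ray casting at z=.22
c=manip.get_calibration("top")
from scipy.spatial.transform import Rotation as Q
R=Q.from_quat(np.roll(c["rotation"],-1)).as_matrix()
def cast(px,h):
    p=cv2.undistortPoints(np.array(px,float).reshape(-1,1,2),c["intrinsics"],c["distortion"]).reshape(-1,2)
    w=np.c_[p[:,0],-p[:,1],-np.ones(len(p))]@R.T
    return c["xyz"]+w*((h-c["xyz"][2])/w[:,2])[:,None]
g=i.min(2)
def rim(b,h,t):
    m=((g>t)&b).astype(np.uint8);cs,_=cv2.findContours(m,0,2);k=max(cs,key=cv2.contourArea)
    w=cast(k.reshape(-1,2),h);r=cv2.minAreaRect((w[:,:2]*1000).astype(np.float32));print(r)
for t in(150,190,210):rim(box(395,475,265,320),.22,t);rim(box(255,345,225,255),.067,t)
E
```

```text
bench [ 0.31270435 -0.08621768 -0.00037536]
tall (array([ 475.1, -252.3]), array([48.8, 50.2]), 76.0, 282) 0.21822143046093845
short (array([456.8, 282.9]), array([52.1, 50.5]), 73.2, 233)
ledge (array([593.8,  40. ]), array([ 12.7, 150.1]), 9.7, 363) 0.07557227605975925
tray+ledge (array([707.8,  59.2]), array([244.2, 150.4]), 9.8, 603)
bottle [ 0.67413501 -0.33601904  0.1693585 ]
block (array([677.7, 299.4]), array([62.7, 62.1]), 67.7, 542)
((475.23193359375, -252.244140625), (50.19301223754883, 49.259586334228516), 76.4315185546875)
((599.7421264648438, 41.84456253051758), (22.346651077270508, 151.2425079345703), 9.596659660339355)
((475.31854248046875, -252.1416473388672), (47.913700103759766, 48.67335510253906), 76.05750274658203)
((593.9200439453125, 40.692047119140625), (7.778542518615723, 147.0797576904297), 9.799362182617188)
((497.442138671875, -257.2752380371094), (45.63039016723633, 5.237866401672363), 81.09606170654297)
((594.1438598632812, 40.89906311035156), (5.175400257110596, 146.74429321289062), 9.5984525680542)
```

```bash
cat >> h.py <<'E'
from scipy.spatial.transform import Rotation as Q, Slerp
S0=np.array([.594,.040,0]);SY=np.radians(9.7)
def st(x,y,z): return S0+np.array([x*np.cos(SY)-y*np.sin(SY),x*np.sin(SY)+y*np.cos(SY),z])
def cur():
    s=manip.read_state();return np.array(s["position"]),Q.from_quat(np.roll(s["tcp_rot"],-1)),s
def rot(psi,phi,sg):
    c,s=np.cos(psi),np.sin(psi);z=np.array([np.sin(phi)*c,np.sin(phi)*s,-np.cos(phi)]);y=sg*np.array([-s,c,0])
    return Q.from_matrix(np.c_[np.cross(y,z),y,z])
def rows(p,r,p1,r1,n):
    """straight line + slerp, n rows"""
    w=(r.inv()*r1).as_rotvec();out=[]
    for k in range(n):
        rk=r*Q.from_rotvec(w*k/n)
        out.append([*np.round(rk.inv().apply((p1-p)/n),4).tolist(),*np.round(np.degrees(w/n),2).tolist()])
    return out
def tcp(g,r): return g+r.apply([0,0,.019])
E
python3 - <<'E'
from h import *
p,r,s=cur();print(p,r.as_matrix().round(3).tolist())
for sg in(1,-1):
    r1=rot(np.radians(-14),np.radians(30),sg);print(sg,np.degrees((r.inv()*r1).magnitude()))
    p1=tcp(np.array([.475,-.252,.168]),r1)-r1.apply([0,0,.14]);print(p1,r1.as_matrix().round(2).tolist())
    for x in rows(p,r,p1,r1,24 if sg==1 else 36)[::6]:print(x)
E
```

```text
[0.20265912 0.51077476 0.20443309] [[-0.929, 0.369, -0.001], [0.369, 0.929, -0.002], [0.0, -0.002, -1.0]]
1 30.954989274674475
[ 0.41629711 -0.23736373  0.27278907] [[-0.84, 0.24, 0.49], [0.21, 0.97, -0.12], [-0.5, -0.0, -0.87]]
[-0.0198, -0.0257, -0.0028, -0.09, -1.25, -0.31]
[-0.0191, -0.0263, -0.0005, -0.09, -1.25, -0.31]
[-0.0182, -0.0269, 0.0017, -0.09, -1.25, -0.31]
[-0.017, -0.0275, 0.0038, -0.09, -1.25, -0.31]
-1 172.6446645564266
[ 0.41629711 -0.23736373  0.27278907] [[0.84, -0.24, 0.49], [-0.21, -0.97, -0.12], [0.5, 0.0, -0.87]]
[-0.0132, -0.0171, -0.0019, -1.24, 0.09, 4.63]
[-0.0195, -0.0087, -0.0037, -1.24, 0.09, 4.63]
[-0.0212, 0.002, -0.0044, -1.24, 0.09, 4.63]
[-0.0176, 0.0121, -0.0036, -1.24, 0.09, 4.63]
[-0.0098, 0.0193, -0.0017, -1.24, 0.09, 4.63]
[0.0003, 0.0217, 0.001, -1.24, 0.09, 4.63]
```

Emit:
jog_arm([
  [-0.02,-0.026,-0.006,0,0,0],
  [-0.02,-0.026,-0.006,0,0,0],
  [-0.02,-0.026,-0.006,0,0,0],
  [-0.02,-0.026,-0.006,0,0,0],
  [-0.02,-0.026,-0.006,0,0,0],
  [-0.02,-0.026,-0.006,0,0,0],
  [-0.02,-0.026,-0.006,0,0,0],
  [-0.02,-0.026,-0.006,0,0,0],
  [-0.02,-0.026,-0.006,0,0,0],
  [-0.02,-0.026,-0.006,0,0,0],
  [-0.02,-0.026,-0.006,0,0,0],
  [-0.02,-0.026,-0.006,0,0,0],
], claw=-1)

```text
time: 1.6
position: [0.3108, 0.1316, 0.2773]
tcp_rot: [-0.0, 0.188, 0.982, -0.0]
force: [1.0, 0.3, 0.0]
width: 0.0942
grasp_force: 0.0
```

```bash
cat > go.py <<'E'
import sys
from h import *
# go.py gx gy gz psi phi back n  (grasp point world, deg)
a=list(map(float,sys.argv[1:7]));n=int(sys.argv[7])
p,r,s=cur();r1=rot(np.radians(a[3]),np.radians(a[4]),1);p1=tcp(np.array(a[:3]),r1)-r1.apply([0,0,a[5]])
print(s["time"],p.round(4),np.round(s["q"],2),"F",np.round(s["force"],1),s["width"],s["grasp_force"])
for x in rows(p,r,p1,r1,n):print(x)
E
python3 go.py .475 -.252 .168 -14 30 .14 12
```

```text
1.6 [0.3108 0.1316 0.2773] [ 0.23 -0.4   1.65  0.    1.89 -0.96] F [1.  0.3 0. ] 0.09420975575404732 0.0
[-0.0195, -0.0253, 0.0004, -0.17, -2.5, -0.62]
[-0.0192, -0.0256, 0.0011, -0.17, -2.5, -0.62]
[-0.0189, -0.0258, 0.0019, -0.17, -2.5, -0.62]
[-0.0185, -0.026, 0.0026, -0.17, -2.5, -0.62]
[-0.0181, -0.0262, 0.0034, -0.17, -2.5, -0.62]
[-0.0176, -0.0264, 0.0041, -0.17, -2.5, -0.62]
[-0.0171, -0.0266, 0.0047, -0.17, -2.5, -0.62]
[-0.0166, -0.0268, 0.0054, -0.17, -2.5, -0.62]
[-0.0161, -0.027, 0.006, -0.17, -2.5, -0.62]
[-0.0155, -0.0272, 0.0066, -0.17, -2.5, -0.62]
[-0.0149, -0.0274, 0.0072, -0.17, -2.5, -0.62]
[-0.0143, -0.0275, 0.0078, -0.17, -2.5, -0.62]
```

Emit:
jog_arm([
  [-0.019,-0.025,0.0,-0.2,-2.5,-0.6],
  [-0.019,-0.0255,0.001,-0.2,-2.5,-0.6],
  [-0.019,-0.026,0.002,-0.2,-2.5,-0.6],
  [-0.0185,-0.026,0.0025,-0.2,-2.5,-0.6],
  [-0.018,-0.026,0.0035,-0.2,-2.5,-0.6],
  [-0.0175,-0.0265,0.004,-0.2,-2.5,-0.6],
  [-0.017,-0.0265,0.005,-0.2,-2.5,-0.6],
  [-0.0165,-0.027,0.0055,-0.2,-2.5,-0.6],
  [-0.016,-0.027,0.006,-0.2,-2.5,-0.6],
  [-0.0155,-0.027,0.0065,-0.2,-2.5,-0.6],
  [-0.015,-0.0275,0.007,-0.2,-2.5,-0.6],
  [-0.0145,-0.0275,0.008,-0.2,-2.5,-0.6],
])

```text
time: 3.1
position: [0.4149, -0.237, 0.2717]
tcp_rot: [0.258, 0.12, 0.958, -0.028]
force: [-0.2, -0.0, 0.7]
width: 0.094
grasp_force: 0.0
```

```bash
python3 go.py .475 -.252 .168 -14 30 .14 2;python3 go.py .475 -.252 .168 -14 30 0 8
python3 - <<'E'
from h import *
i,d=manip.snapshot("wrist");cv2.imwrite("pics/w1.png",i)
E
```

```text
3.1 [ 0.4149 -0.237   0.2717] [-0.86 -0.47  1.8   0.3   1.38 -2.17] F [-0.2 -0.   0.7] 0.09398805026631156 0.0
[-0.0009, -0.0, -0.0001, 0.16, 0.06, -0.19]
[-0.0009, -0.0, -0.0001, 0.16, 0.06, -0.19]
3.1 [ 0.4149 -0.237   0.2717] [-0.86 -0.47  1.8   0.3   1.38 -2.17] F [-0.2 -0.   0.7] 0.09398805026631156 0.0
[-0.0002, -0.0001, 0.0175, 0.04, 0.02, -0.05]
[-0.0002, -0.0001, 0.0175, 0.04, 0.02, -0.05]
[-0.0002, -0.0001, 0.0175, 0.04, 0.02, -0.05]
[-0.0002, -0.0001, 0.0175, 0.04, 0.02, -0.05]
[-0.0002, -0.0001, 0.0175, 0.04, 0.02, -0.05]
[-0.0002, -0.0, 0.0175, 0.04, 0.02, -0.05]
[-0.0002, -0.0, 0.0175, 0.04, 0.02, -0.05]
[-0.0002, -0.0, 0.0175, 0.04, 0.02, -0.05]
```

View pics/w1.png

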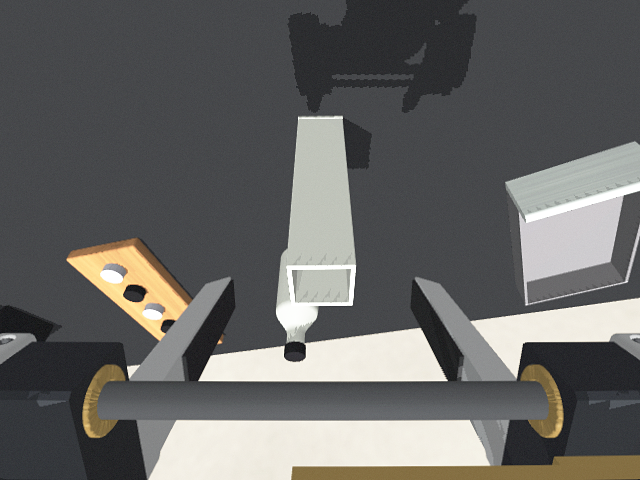

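The wrist view shows the mouth at (321,284), midway between the fingers and square to them. I go in and grip.

Emit:
jog_arm([
  [0,0,0.0175,0,0,0],
  [0,0,0.0175,0,0,0],
  [0,0,0.0175,0,0,0],
  [0,0,0.0175,0,0,0],
  [0,0,0.0175,0,0,0],
  [0,0,0.0175,0,0,0],
  [0,0,0.0175,0,0,0],
  [0,0,0.0175,0,0,0],
])

```text
time: 4.15
position: [0.4833, -0.2516, 0.15]
tcp_rot: [0.257, 0.12, 0.958, -0.028]
force: [-0.1, 1.1, 0.4]
width: 0.0937
grasp_force: 0.0
```

Emit:
jog_arm([
  [0,0,0,0,0,0],
  [0,0,0,0,0,0],
  [0,0,0,0,0,0],
  [0,0,0,0,0,0],
  [0,0,0,0,0,0],
  [0,0,0,0,0,0],
], claw=1)

```text
time: 4.9
position: [0.4834, -0.2528, 0.1517]
tcp_rot: [0.258, 0.12, 0.958, -0.029]
force: [-1.0, -0.7, 1.7]
width: 0.0498
grasp_force: 29.9
```

```bash
python3 go.py .475 -.252 .218 -14 30 0 4; python3 - <<'E'
from h import *
p,r,s=cur(); print(p-r.apply([0,0,.019]))
E
```

```text
4.9 [ 0.4834 -0.2528  0.1517] [-0.75 -0.27  1.9   0.28  1.06 -2.15] F [-1.  -0.7  1.7] 0.0498414332598247 29.917197190225124
[-0.0065, -0.0002, -0.0106, 0.06, 0.03, -0.09]
[-0.0065, -0.0002, -0.0106, 0.06, 0.03, -0.09]
[-0.0065, -0.0003, -0.0106, 0.06, 0.03, -0.09]
[-0.0065, -0.0003, -0.0106, 0.06, 0.03, -0.09]
[ 0.47410373 -0.25061125  0.16818322]
```

Emit:
jog_arm([
  [-0.0065,0,-0.0105,0,0,0],
  [-0.013,0,-0.021,0,0,0],
  [-0.013,0,-0.021,0,0,0],
  [-0.009,0,-0.014,0,0,0],
])

```text
time: 5.4
position: [0.4856, -0.2533, 0.23]
tcp_rot: [0.258, 0.12, 0.958, -0.028]
force: [0.2, -0.1, -3.4]
width: 0.0499
grasp_force: 29.9
```

```bash
cat > gs.py <<'E'
import sys,subprocess
from h import *
x,y,z=map(float,sys.argv[1:4]);print(subprocess.run(["python3","go.py",*map(str,st(x,y,z)),"9.7",*sys.argv[4:]],capture_output=True,text=True).stdout)
E
python3 gs.py -.08 0 .25 30 0 16
```

```text
5.4 [ 0.4856 -0.2533  0.23  ] [-0.74 -0.3   1.76  0.26  1.22 -2.1 ] F [ 0.2 -0.1 -3.4] 0.049894850805465164 29.916274398565292
[0.0016, 0.0177, -0.001, -0.72, 0.01, -1.31]
[0.0012, 0.0177, -0.0008, -0.72, 0.01, -1.31]
[0.0008, 0.0177, -0.0006, -0.72, 0.01, -1.31]
[0.0004, 0.0177, -0.0004, -0.72, 0.01, -1.31]
[0.0, 0.0178, -0.0001, -0.72, 0.01, -1.31]
[-0.0004, 0.0178, 0.0001, -0.72, 0.01, -1.31]
[-0.0008, 0.0177, 0.0003, -0.72, 0.01, -1.31]
[-0.0012, 0.0177, 0.0005, -0.72, 0.01, -1.31]
[-0.0016, 0.0177, 0.0008, -0.72, 0.01, -1.31]
[-0.002, 0.0176, 0.001, -0.72, 0.01, -1.31]
[-0.0024, 0.0176, 0.0012, -0.72, 0.01, -1.31]
[-0.0028, 0.0175, 0.0014, -0.72, 0.01, -1.31]
[-0.0032, 0.0174, 0.0016, -0.72, 0.01, -1.31]
[-0.0036, 0.0173, 0.0018, -0.72, 0.01, -1.31]
[-0.004, 0.0172, 0.0021, -0.72, 0.01, -1.31]
[-0.0044, 0.0171, 0.0023, -0.72, 0.01, -1.31]
```

Emit:
jog_arm([
  [0.0015,0.0175,-0.001,-0.7,0,-1.3],
  [0.001,0.0175,-0.001,-0.7,0,-1.3],
  [0.001,0.0175,-0.0005,-0.7,0,-1.3],
  [0.0005,0.0175,-0.0005,-0.7,0,-1.3],
  [0,0.018,0,-0.7,0,-1.3],
  [-0.0005,0.018,0,-0.7,0,-1.3],
  [-0.001,0.018,0.0005,-0.7,0,-1.3],
  [-0.001,0.018,0.0005,-0.7,0,-1.3],
  [-0.0015,0.018,0.001,-0.7,0,-1.3],
  [-0.002,0.0175,0.001,-0.7,0,-1.3],
  [-0.0025,0.0175,0.001,-0.7,0,-1.3],
  [-0.003,0.0175,0.0015,-0.7,0,-1.3],
])

```text
time: 6.9
position: [0.5159, -0.0409, 0.2318]
tcp_rot: [0.26, -0.031, 0.965, 0.007]
force: [-0.4, -0.3, -3.4]
width: 0.0502
grasp_force: 29.9
```

Emit:
jog_arm([
  [-0.003,0.0175,0.0015,-0.7,0,-1.3],
  [-0.0035,0.0175,0.002,-0.7,0,-1.3],
  [-0.004,0.017,0.002,-0.7,0,-1.3],
  [-0.0045,0.017,0.0025,-0.7,0,-1.3],
])

```text
time: 7.4
position: [0.5257, 0.0295, 0.2322]
tcp_rot: [0.259, -0.081, 0.962, 0.019]
force: [-0.2, 0.5, -4.1]
width: 0.0502
grasp_force: 29.9
```

```bash
python3 gs.py -.0126 0 .1934 -5 0 12
```

```text
7.4 [0.5257 0.0295 0.2322] [-0.16 -0.37  1.81  0.17  1.2  -1.92] F [-0.2  0.5 -4.1] 0.05020674455409899 29.921255484223366
[-0.0015, -0.0001, 0.0065, -0.03, 2.93, -0.01]
[-0.0019, -0.0001, 0.0064, -0.03, 2.93, -0.01]
[-0.0022, -0.0001, 0.0063, -0.03, 2.93, -0.01]
[-0.0025, -0.0001, 0.0061, -0.03, 2.93, -0.01]
[-0.0028, -0.0001, 0.006, -0.03, 2.93, -0.01]
[-0.0031, -0.0001, 0.0059, -0.03, 2.93, -0.01]
[-0.0034, -0.0001, 0.0057, -0.03, 2.93, -0.01]
[-0.0037, -0.0001, 0.0055, -0.03, 2.93, -0.01]
[-0.004, -0.0001, 0.0053, -0.03, 2.93, -0.01]
[-0.0042, -0.0001, 0.0051, -0.03, 2.93, -0.01]
[-0.0045, -0.0001, 0.0049, -0.03, 2.93, -0.01]
[-0.0047, -0.0001, 0.0046, -0.03, 2.93, -0.01]
```

Emit:
jog_arm([
  [-0.0015,0,0.0065,0,2.9,0],
  [-0.002,0,0.0065,0,2.9,0],
  [-0.002,0,0.0065,0,2.9,0],
  [-0.0025,0,0.006,0,2.9,0],
  [-0.003,0,0.006,0,2.9,0],
  [-0.003,0,0.006,0,2.9,0],
  [-0.0035,0,0.0055,0,2.9,0],
  [-0.0035,0,0.0055,0,2.9,0],
  [-0.004,0,0.0055,0,2.9,0],
  [-0.004,0,0.005,0,2.9,0],
  [-0.0045,0,0.005,0,2.9,0],
  [-0.0045,0,0.0045,0,2.9,0],
])

```text
time: 8.9
position: [0.581, 0.038, 0.1743]
tcp_rot: [-0.04, -0.083, 0.996, -0.006]
force: [0.3, -0.2, -4.0]
width: 0.0497
grasp_force: 29.9
```

```bash
python3 - <<'E'
from h import *
i,d=manip.snapshot("scene");cv2.imwrite("pics/s2.png",cv2.resize(i[130:400,200:520],(640,540)))
E
python3 gs.py .0220 0 .1575 -5 0 8
```

```text
8.95 [0.5818 0.0381 0.1726] [-0.02  0.23  1.27 -0.02  1.72 -1.76] F [ 2.6  0.4 -6. ] 0.049755200014078065 29.94602244347334
[-0.0044, 0.0, 0.0039, -0.03, 0.04, -0.02]
[-0.0044, 0.0, 0.0039, -0.03, 0.04, -0.02]
[-0.0044, -0.0, 0.0039, -0.03, 0.04, -0.02]
[-0.0044, -0.0, 0.0039, -0.03, 0.04, -0.02]
[-0.0044, -0.0, 0.0039, -0.03, 0.04, -0.02]
[-0.0044, -0.0, 0.0039, -0.03, 0.04, -0.02]
[-0.0044, -0.0, 0.0039, -0.03, 0.04, -0.02]
[-0.0044, -0.0, 0.0039, -0.03, 0.04, -0.02]
```

View pics/s2.png

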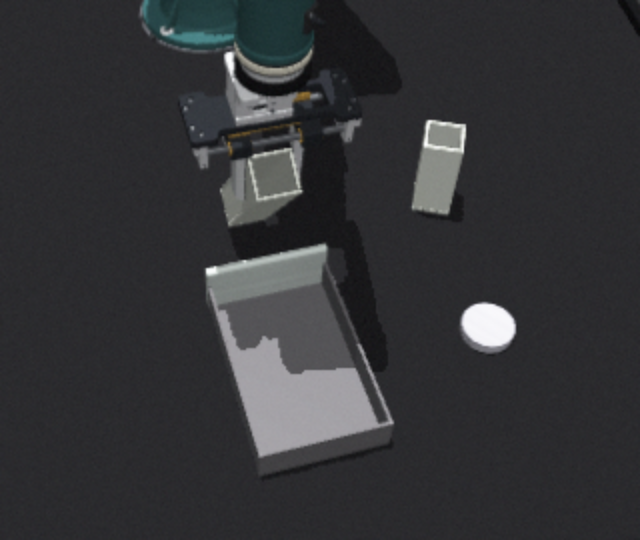

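The crop shows the tube gripped, tilted mouth-up toward the ledge (mouth near (275,175)) and clear of everything. I lower it to just above contact.

Emit:
jog_arm([
  [-0.0045,0,0.004,0,0,0],
  [-0.0045,0,0.004,0,0,0],
  [-0.0045,0,0.004,0,0,0],
  [-0.0045,0,0.004,0,0,0],
  [-0.0045,0,0.004,0,0,0],
  [-0.0045,0,0.004,0,0,0],
  [-0.0045,0,0.004,0,0,0],
  [-0.0045,0,0.004,0,0,0],
  [0,0,0,0,0,0],
])

```text
time: 10.07
position: [0.6124, 0.0422, 0.1386]
tcp_rot: [-0.041, -0.082, 0.996, -0.006]
force: [0.5, 0.1, -3.2]
width: 0.0498
grasp_force: 29.9
```

Emit:
jog_arm([
  [0,0,0.001,0,0,0],
  [0,0,0.001,0,0,0],
  [0,0,0.001,0,0,0],
  [0,0,0,0,0,0],
])

```text
time: 10.58
position: [0.6121, 0.0421, 0.1364]
tcp_rot: [-0.041, -0.082, 0.996, -0.006]
force: [-0.5, 0.3, -3.8]
width: 0.0498
grasp_force: 29.9
```

```bash
python3 gs.py .0238 0 .1519 -5 0 4
```

```text
10.575 [0.6121 0.0421 0.1364] [-0.01  0.31  1.24 -0.02  1.66 -1.75] F [-0.5  0.3 -3.8] 0.04980363338386947 29.94516011327505
[-0.0011, 0.0003, 0.0008, -0.07, 0.08, -0.07]
[-0.0011, 0.0002, 0.0008, -0.07, 0.08, -0.07]
[-0.0011, 0.0002, 0.0008, -0.07, 0.08, -0.07]
[-0.0011, 0.0002, 0.0008, -0.07, 0.08, -0.07]
```

Emit:
jog_arm([
  [-0.001,0,0.001,0,0,0],
  [-0.001,0,0.001,0,0,0],
  [-0.001,0,0.001,0,0,0],
  [0,0,0,0,0,0],
])

```text
time: 11.08
position: [0.6147, 0.0423, 0.1345]
tcp_rot: [-0.041, -0.082, 0.996, -0.006]
force: [-1.9, -0.2, 4.2]
width: 0.0496
grasp_force: 30.0
```

Emit:
jog_arm([
  [-0.001,0,0.001,0,0,0],
  [-0.001,0,0,0,0,0],
  [0,0,0,0,0,0],
])

```text
time: 11.45
position: [0.616, 0.0425, 0.1337]
tcp_rot: [-0.041, -0.082, 0.996, -0.006]
force: [-4.9, -1.7, 6.8]
width: 0.0497
grasp_force: 30.0
```

Bench and ledge are both touching. I let go and back off along the tool.

Emit:
jog_arm([
  [0,0,0,0,0,0],
  [0,0,0,0,0,0],
  [0,0,0,0,0,0],
  [0,0,0,0,0,0],
  [0,0,0,0,0,0],
  [0,0,0,0,0,0],
], claw=-1)

```text
time: 12.2
position: [0.6168, 0.0429, 0.132]
tcp_rot: [-0.041, -0.082, 0.996, -0.006]
force: [0.5, 0.7, -0.0]
width: 0.0942
grasp_force: 0.0
```

Emit:
jog_arm([
  [0,0,-0.01,0,0,0],
  [0,0,-0.02,0,0,0],
  [0,0,-0.03,0,0,0],
  [0,0,-0.03,0,0,0],
  [0,0,-0.03,0,0,0],
  [0,0,-0.02,0,0,0],
  [0,0,0,0,0,0],
])

```text
time: 13.08
position: [0.6289, 0.0455, 0.2746]
tcp_rot: [-0.038, -0.082, 0.996, -0.006]
force: [-0.2, -0.2, -0.0]
width: 0.0939
grasp_force: 0.0
```

```bash
python3 - <<'E'
from h import *
i,d=manip.snapshot("scene");np.savez("s3.npz",i=i,d=d);cv2.imwrite("pics/s3.png",cv2.resize(i[130:400,200:520],(640,540)))
c=manip.get_calibration("scene");P=world("scene",d,c)
# station frame cloud of tube
a=P-S0;X=a[...,0]*np.cos(SY)+a[...,1]*np.sin(SY);Y=-a[...,0]*np.sin(SY)+a[...,1]*np.cos(SY);Z=P[...,2]
m=(d>0)&(abs(Y)<.05)&(X>-.13)&(X<.1)&(Z>.085)&(Z<.24)&(i.min(2)>60)
import sys
for z in np.arange(.09,.21,.02):
    k=m&(abs(Z-z)<.006)
    if k.sum()>5:print(round(z,2),k.sum(),"X max",np.percentile(X[k],[50,97]).round(4),"Y",np.percentile(Y[k],[2,98]).round(4))
print(Z[m].max())
E
python3 gs.py -.02 0 .09 45 .2 12 | head -1
```

```text
0.09 42 X max [-0.0156  0.0104] Y [-0.0278  0.0195]
0.11 55 X max [-0.0006  0.0266] Y [-0.0274  0.0196]
0.13 56 X max [0.0068 0.0438] Y [-0.0273  0.0194]
0.15 60 X max [0.026  0.0574] Y [-0.0274  0.0197]
0.17 70 X max [0.0416 0.0737] Y [-0.0271  0.0199]
0.19 70 X max [0.0503 0.0641] Y [-0.0271  0.0224]
0.20787259861336227
13.125 [0.6284 0.0455 0.2727] [-0.01  0.33  0.95 -0.02  1.94 -1.75] F [0.6 0.2 0.2] 0.09391973504549922 0.0
```

View pics/s3.png

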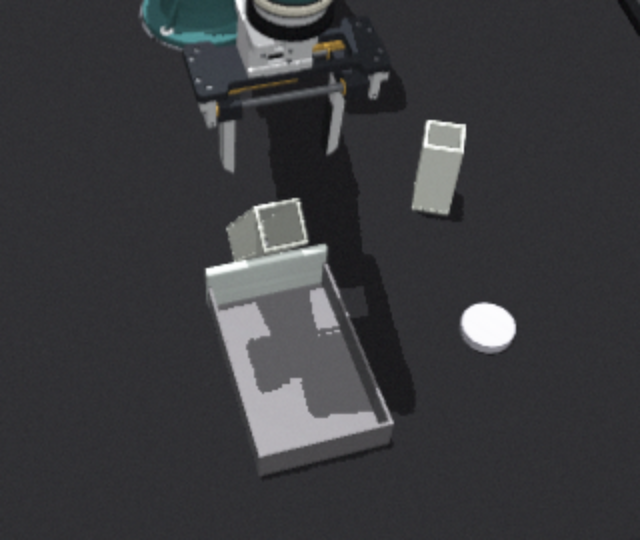

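The crop shows the tube resting let go on the ledge, mouth up (mouth about (282,222)). Depth gives a lean of about 37°, y centre about −3 mm. Next I regrip low from the robot's side.

```bash
python3 gs.py -.033 -.003 .077 47 .12 18
```

```text
13.125 [0.6284 0.0455 0.2727] [-0.01  0.33  0.95 -0.02  1.94 -1.75] F [0.6 0.2 0.2] 0.09391973504549922 0.0
[0.0073, -0.0001, 0.0076, -0.02, -2.86, -0.01]
[0.0077, -0.0001, 0.0073, -0.02, -2.86, -0.01]
[0.008, -0.0001, 0.0069, -0.02, -2.86, -0.01]
[0.0083, -0.0001, 0.0065, -0.02, -2.86, -0.01]
[0.0087, -0.0001, 0.006, -0.02, -2.86, -0.01]
[0.009, -0.0001, 0.0056, -0.02, -2.86, -0.01]
[0.0092, -0.0001, 0.0052, -0.02, -2.86, -0.01]
[0.0095, -0.0002, 0.0047, -0.02, -2.86, -0.01]
[0.0097, -0.0002, 0.0042, -0.02, -2.86, -0.01]
[0.0099, -0.0002, 0.0037, -0.02, -2.86, -0.01]
[0.0101, -0.0002, 0.0032, -0.02, -2.86, -0.01]
[0.0102, -0.0002, 0.0027, -0.02, -2.86, -0.01]
[0.0103, -0.0002, 0.0022, -0.02, -2.86, -0.01]
[0.0104, -0.0002, 0.0017, -0.02, -2.86, -0.01]
[0.0105, -0.0002, 0.0012, -0.02, -2.86, -0.01]
[0.0105, -0.0001, 0.0006, -0.02, -2.86, -0.01]
[0.0106, -0.0001, 0.0001, -0.02, -2.86, -0.01]
[0.0106, -0.0001, -0.0004, -0.02, -2.86, -0.01]
```

Emit:
jog_arm([
  [0.0075,0,0.0075,0,-2.9,0],
  [0.0075,0,0.0075,0,-2.9,0],
  [0.008,0,0.007,0,-2.9,0],
  [0.0085,0,0.0065,0,-2.9,0],
  [0.0085,0,0.006,0,-2.9,0],
  [0.009,0,0.0055,0,-2.9,0],
  [0.009,0,0.005,0,-2.9,0],
  [0.0095,0,0.0045,0,-2.9,0],
  [0.0095,0,0.004,0,-2.9,0],
])

```text
time: 14.25
position: [0.557, 0.0336, 0.2066]
tcp_rot: [0.185, -0.081, 0.979, 0.013]
force: [-0.8, 0.2, -0.2]
width: 0.0942
grasp_force: 0.0
```

Emit:
jog_arm([
  [0.01,0,0.0035,0,-2.9,0],
  [0.01,0,0.003,0,-2.9,0],
  [0.01,0,0.0025,0,-2.9,0],
  [0.0105,0,0.002,0,-2.9,0],
  [0.0105,0,0.0015,0,-2.9,0],
  [0.0105,0,0.001,0,-2.9,0],
  [0.0105,0,0.0005,0,-2.9,0],
  [0.0105,0,0,0,-2.9,0],
  [0.0105,-0.001,-0.0005,0,-2.9,0],
  [0,0,0,0,0,0],
])

```text
time: 15.5
position: [0.4861, 0.0206, 0.1424]
tcp_rot: [0.399, -0.075, 0.913, 0.031]
force: [-0.2, 0.2, 0.1]
width: 0.0938
grasp_force: 0.0
```

```bash
python3 gs.py -.033 -.003 .077 47 .0 8
python3 - <<'E'
from h import *
i,d=manip.snapshot("wrist");cv2.imwrite("pics/w4.png",i)
E
```

```text
15.5 [0.4861 0.0206 0.1424] [-0.33 -0.63  2.27  0.5   0.81 -2.29] F [-0.2  0.2  0.1] 0.09381347581584848 0.0
[-0.0005, -0.0002, 0.015, -0.04, 0.03, -0.01]
[-0.0005, -0.0002, 0.015, -0.04, 0.03, -0.01]
[-0.0005, -0.0002, 0.015, -0.04, 0.03, -0.01]
[-0.0005, -0.0002, 0.015, -0.04, 0.03, -0.01]
[-0.0005, -0.0002, 0.015, -0.04, 0.03, -0.01]
[-0.0005, -0.0002, 0.015, -0.04, 0.03, -0.01]
[-0.0005, -0.0002, 0.015, -0.04, 0.03, -0.01]
[-0.0005, -0.0003, 0.015, -0.04, 0.03, -0.01]
```

View pics/w4.png

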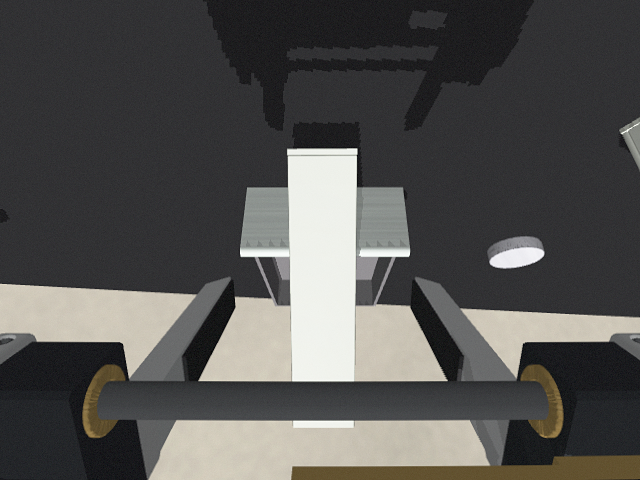

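The wrist view shows the leaning tube centred between the fingers (foot edge near (322,150), mouth at the bottom), with the ledge behind at row 250. I move in and grip.

Emit:
jog_arm([
  [-0.0005,0,0.015,0,0,0],
  [-0.0005,0,0.015,0,0,0],
  [-0.0005,0,0.015,0,0,0],
  [-0.0005,0,0.015,0,0,0],
  [-0.0005,0,0.015,0,0,0],
  [-0.0005,0,0.015,0,0,0],
  [-0.0005,0,0.015,0,0,0],
  [-0.0005,0,0.015,0,0,0],
  [0,0,0,0,0,0],
])

```text
time: 16.68
position: [0.579, 0.0357, 0.0675]
tcp_rot: [0.401, -0.077, 0.912, 0.031]
force: [0.2, 0.9, 1.0]
width: 0.0941
grasp_force: 0.0
```

Emit:
jog_arm([
  [0,0,0,0,0,0],
  [0,0,0,0,0,0],
  [0,0,0,0,0,0],
  [0,0,0,0,0,0],
  [0,0,0,0,0,0],
  [0,0,0,0,0,0],
], claw=1)

```text
time: 17.42
position: [0.5783, 0.0351, 0.0684]
tcp_rot: [0.402, -0.076, 0.912, 0.031]
force: [-3.2, -1.0, 2.1]
width: 0.0498
grasp_force: 29.9
```

```bash
cat > tip.py <<'E'
import sys
from h import *
# rows: tip the tube from th0 to th1 (deg) about the ledge, n rows; contact s slides s0->s1, clearance e (m)
th0,th1,s0,s1,e0,e1=map(float,sys.argv[1:7]);n=int(sys.argv[7])
p,r,s=cur();g=p-r.apply([0,0,.019]);a=g-S0
G=np.array([a[0]*np.cos(SY)+a[1]*np.sin(SY),a[2]]);y=-a[0]*np.sin(SY)+a[1]*np.cos(SY)
def frame(th,sc,e):
    t=np.radians(th);ax=np.array([np.sin(t),np.cos(t)]);up=np.array([-np.cos(t),np.sin(t)])
    return np.array([0,.064])+(.006+e)*up-sc*ax,ax,up   # bottom-face foot edge
f,ax,up=frame(th0,s0,e0);u,v=(G-f)@ax,(G-f)@up
if len(sys.argv)>8:u,v=map(float,sys.argv[8:10])
phi0=np.degrees(np.arctan2(*(r.apply([0,0,1])@np.array([[np.cos(SY),0],[np.sin(SY),0],[0,-1]]))))
print("t",s["time"],"grasp s",u.round(4),"above lower face",v.round(4),"st",G.round(4),y.round(4),"phi",phi0.round(1),np.round(s["q"],2),np.round(s["force"],1))
pk,rk=p,r
for k in range(1,n+1):
    l=k/n;th=th0+(th1-th0)*l;f,ax,up=frame(th,s0+(s1-s0)*l,e0+(e1-e0)*l);gg=f+u*ax+v*up
    r1=rot(SY,np.radians(phi0-(th-th0)),1);p1=tcp(st(gg[0],y,gg[1]),r1)
    print([*rk.inv().apply(p1-pk).round(4).tolist(),*np.degrees((rk.inv()*r1).as_rotvec()).round(1).tolist()]);pk,rk=p1,r1
E
python3 tip.py 37 97 .085 .070 0 .003 20
```

```text
t 17.425 grasp s 0.0805 above lower face 0.0286 st [-0.0303  0.0812] -0.002 phi 47.5 [-0.2  -0.24  2.2   0.62  0.46 -2.39] [-3.2 -1.   2.1]
[-0.0015, 0.0001, -0.0006, -0.4, 3.0, 0.0]
[-0.0015, 0.0, -0.0005, -0.0, 3.0, -0.0]
[-0.0016, -0.0, -0.0005, 0.0, 3.0, 0.0]
[-0.0016, 0.0, -0.0005, -0.0, 3.0, -0.0]
[-0.0016, -0.0, -0.0004, 0.0, 3.0, 0.0]
[-0.0016, -0.0, -0.0004, 0.0, 3.0, 0.0]
[-0.0016, -0.0, -0.0003, -0.0, 3.0, 0.0]
[-0.0016, 0.0, -0.0003, -0.0, 3.0, -0.0]
[-0.0016, 0.0, -0.0003, 0.0, 3.0, 0.0]
[-0.0016, 0.0, -0.0002, -0.0, 3.0, -0.0]
[-0.0016, 0.0, -0.0002, 0.0, 3.0, 0.0]
[-0.0017, -0.0, -0.0001, 0.0, 3.0, -0.0]
[-0.0017, 0.0, -0.0001, -0.0, 3.0, 0.0]
[-0.0017, 0.0, -0.0001, 0.0, 3.0, 0.0]
[-0.0017, -0.0, -0.0, -0.0, 3.0, -0.0]
[-0.0017, 0.0, 0.0, 0.0, 3.0, 0.0]
[-0.0017, 0.0, 0.0, 0.0, 3.0, -0.0]
[-0.0017, -0.0, 0.0001, 0.0, 3.0, 0.0]
[-0.0017, 0.0, 0.0001, 0.0, 3.0, 0.0]
[-0.0017, -0.0, 0.0002, 0.0, 3.0, -0.0]
```

Emit:
jog_arm([
  [-0.0015,0,-0.0015,0,3,0],
  [-0.0015,0,-0.0005,0,3,0],
  [-0.0015,0,-0.0005,0,3,0],
  [-0.0016,0,-0.0005,0,3,0],
  [-0.0016,0,-0.0005,0,3,0],
  [-0.0016,0,-0.0005,0,3,0],
  [-0.0016,0,-0.0003,0,3,0],
  [-0.0016,0,-0.0003,0,3,0],
  [-0.0016,0,-0.0003,0,3,0],
  [-0.0016,0,-0.0002,0,3,0],
])

```text
time: 18.68
position: [0.5865, 0.0368, 0.0786]
tcp_rot: [0.149, -0.082, 0.985, 0.01]
force: [0.2, -0.2, -3.0]
width: 0.0497
grasp_force: 29.9
```

```bash
python3 tip.py 67 97 .0775 .070 .0015 .003 10 .0805 .0286;  python3 - <<'E'
from h import *
i,d=manip.snapshot("scene");cv2.imwrite("pics/s5.png",cv2.resize(i[130:400,200:520],(640,540)))
E
```

```text
Traceback (most recent call last):
  File "tip.py", line 13, in <module>
    print("t",s["time"],"grasp s",u.round(4),"above lower face",v.round(4),"st",G.round(4),y.round(4),"phi",phi0.round(1),np.round(s["q"],2),np.round(s["force"],1))
                                  ^^^^^^^
AttributeError: 'float' object has no attribute 'round'
```

View pics/s5.png

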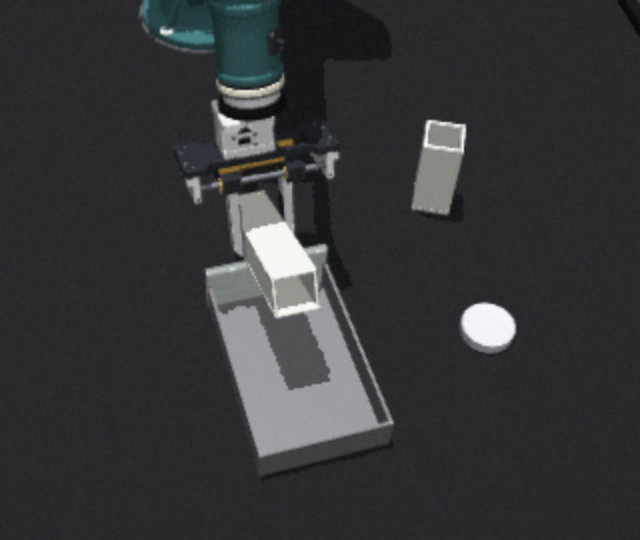

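The tube is tipped about 67° over the ledge in the grip, with the mouth over the tray near (295,290). I continue past level.

Emit:
jog_arm([
  [-0.0016,0,-0.0002,0,3,0],
  [-0.0016,0,-0.0001,0,3,0],
  [-0.0017,0,-0.0001,0,3,0],
  [-0.0017,0,-0.0001,0,3,0],
  [-0.0017,0,0,0,3,0],
  [-0.0017,0,0,0,3,0],
  [-0.0017,0,0,0,3,0],
  [-0.0017,0,0.0001,0,3,0],
  [-0.0017,0,0.0001,0,3,0],
  [-0.0017,0,0.0002,0,3,0],
])

```text
time: 19.98
position: [0.6038, 0.0395, 0.0804]
tcp_rot: [-0.109, -0.082, 0.991, -0.011]
force: [-0.8, 0.6, -4.0]
width: 0.0498
grasp_force: 29.9
```

```bash
sed -i 's/u.round(4)/round(float(u),4)/;s/v.round(4)/round(float(v),4)/' tip.py; python3 tip.py 97 114 .070 .066 .003 .002 8 .0805 .0286
```

```text
t 19.975 grasp s 0.0805 above lower face 0.0286 st [0.0138 0.0989] -0.0021 phi -12.6 [-0.    0.43  1.21 -0.04  1.71 -1.74] [-0.8  0.6 -4. ]
[-0.0022, 0.0001, -0.001, -0.2, 2.1, -0.3]
[-0.0012, -0.0, 0.0004, -0.0, 2.1, 0.0]
[-0.0012, 0.0, 0.0004, 0.0, 2.1, -0.0]
[-0.0012, -0.0, 0.0004, -0.0, 2.1, 0.0]
[-0.0012, -0.0, 0.0004, 0.0, 2.1, -0.0]
[-0.0012, 0.0, 0.0005, 0.0, 2.1, -0.0]
[-0.0012, 0.0, 0.0005, -0.0, 2.1, 0.0]
[-0.0012, -0.0, 0.0005, 0.0, 2.1, 0.0]
```

Emit:
jog_arm([
  [-0.002,0,-0.001,0,2.1,0],
  [-0.0012,0,0.0004,0,2.1,0],
  [-0.0012,0,0.0004,0,2.1,0],
  [-0.0012,0,0.0004,0,2.1,0],
  [-0.0012,0,0.0004,0,2.1,0],
  [-0.0012,0,0.0005,0,2.1,0],
  [-0.0012,0,0.0005,0,2.1,0],
  [-0.0012,0,0.0005,0,2.1,0],
  [0,0,0,0,0,0],
  [0,0,0,0,0,0],
  [0,0,0,0,0,0],
  [0,0,0,0,0,0],
])

```text
time: 21.48
position: [0.6128, 0.0409, 0.0768]
tcp_rot: [-0.252, -0.079, 0.964, -0.023]
force: [-0.3, 0.1, -2.9]
width: 0.0497
grasp_force: 30.0
```

```bash
python3 tip.py 114 116 .066 .066 .002 0 2 .0805 .0286;  python3 - <<'E'
from h import *
i,d=manip.snapshot("scene");cv2.imwrite("pics/s6.png",cv2.resize(i[130:400,200:520],(640,540)))
E
```

```text
t 21.475 grasp s 0.0805 above lower face 0.0286 st [0.0279 0.0934] -0.0023 phi -29.3 [ 0.02  0.69  0.91 -0.09  2.04 -1.74] [-0.3  0.1 -2.9]
[-0.0015, 0.0001, 0.0027, -0.1, 1.0, -0.4]
[-0.0004, -0.0, 0.0012, 0.0, 1.0, 0.0]
```

View pics/s6.png

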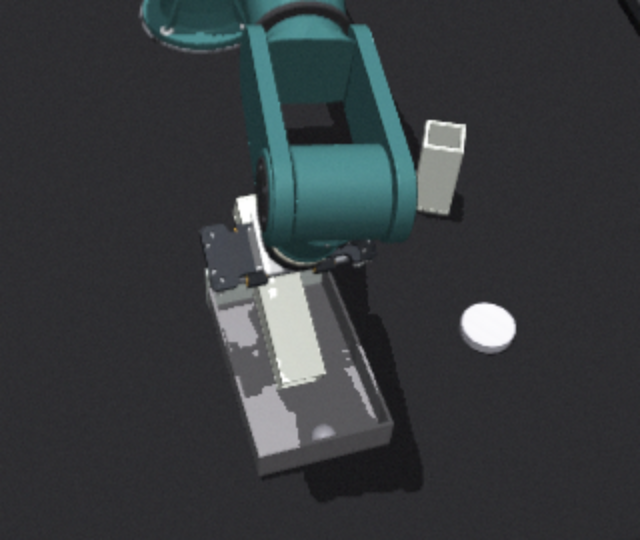

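The ball is out in the tray at (323,433) and the tube's mouth is low in the tray at (303,382). I set it down and let go.

Emit:
jog_arm([
  [-0.0015,0,0.0015,0,1,0],
  [-0.0005,0,0.0015,0,1,0],
  [0,0,0.0005,0,0,0],
  [0,0,0,0,0,0],
])

```text
time: 22.02
position: [0.6134, 0.041, 0.0738]
tcp_rot: [-0.268, -0.079, 0.96, -0.025]
force: [1.4, 0.4, 4.9]
width: 0.0499
grasp_force: 30.0
```

Emit:
jog_arm([
  [0,0,0,0,0,0],
  [0,0,0,0,0,0],
  [0,0,0,0,0,0],
  [0,0,0,0,0,0],
  [0,0,0,0,0,0],
  [0,0,0,0,0,0],
], claw=-1)

```text
time: 22.78
position: [0.6129, 0.0409, 0.0726]
tcp_rot: [-0.269, -0.079, 0.96, -0.025]
force: [0.1, -0.0, 0.2]
width: 0.0941
grasp_force: 0.0
```

Emit:
jog_arm([
  [0,0,-0.01,0,0,0],
  [0,0,-0.02,0,0,0],
  [0,0,-0.03,0,0,0],
  [0,0,-0.03,0,0,0],
  [0,0,-0.03,0,0,0],
  [0,0,-0.02,0,0,0],
  [0,0,0,0,0,0],
  [0,0,0,0,0,0],
])

```text
time: 23.78
position: [0.6843, 0.0534, 0.1915]
tcp_rot: [-0.269, -0.079, 0.96, -0.025]
force: [-0.4, 0.0, -0.7]
width: 0.0936
grasp_force: 0.0
```

```bash
python3 - <<'E'
from h import *
i,d=manip.snapshot("scene");cv2.imwrite("pics/s7.png",cv2.resize(i[130:400,200:520],(640,540)))
p,r,s=cur();print(s["time"],p,s["force"],np.abs(s["joint_vel"]).max())
E
```

```text
23.825 [0.68404345 0.05341756 0.19131559] [ 0.02695597 -1.26345617 -0.60303124] 0.012428923695676185
```

View pics/s7.png

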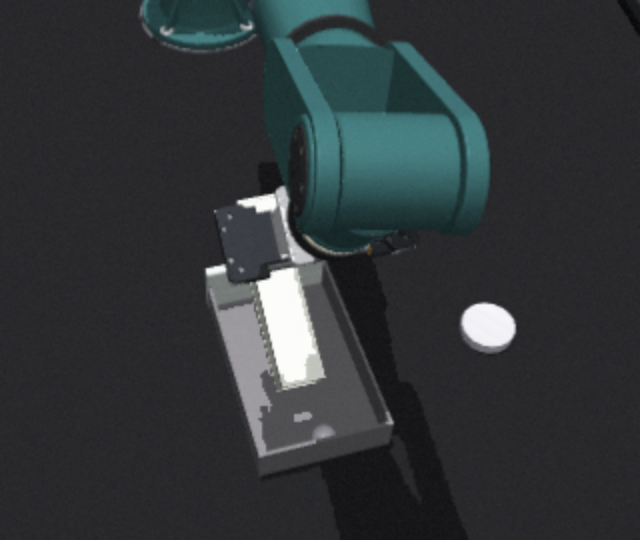

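The tube lies over the ledge with its mouth at (303,382) in the tray. The ball rests at (323,433), and the gripper is clear.

```bash
python3 -c "
from rig import manip
print(manip.hand_in())"
```

```text
the job is handed in; nothing more can be done
None
```

I handed the job in at about 24 s, and the hand-in gave no verdict. The tube was leaned, released, regripped low and tipped. It now lies over the ledge, mouth down, with the ball in the tray. I saw no contact with the short tube, bottle or test block, though the last picture doesn't show the short tube or the bottle.

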